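# Click the gel light box's filter lever to the third notch

## Robot

A 7-joint arm with a two-finger parallel gripper is mounted at the origin on the work surface. World frame = base frame: x ahead of the robot, y to its left, z up, the work surface at z = 0. Lengths are in m, angles in rad, forces in N, time in s.
With the tool pointing down it reaches from about 0.35 to 0.9 m from the base axis. Payload 7.2 kg.
Tool frame: the origin (TCP) lies at the very end of the fingers, on their centre line; the grasp point (between the pads) lies robot.tcp_to_grasp behind it (robot.tcp_to_grasp is the distance from the TCP to the grasp point, in m); x points along the fingers, y is the direction in which the jaws open and shut, and the axes are right-handed (so a half turn about x gives the same grasp; the last joint's range is limited). The gripper opens to 88 mm and grips with 3 to 60 N. Pads are 20 mm wide; open, the fingers measure 115 mm over their backs; the gripper's body (75 mm by 178 mm) begins 61 mm behind the grasp point.
Start: joints at [-1.266, 0.411, -0.013, 1.596, 0.006, 1.134, -0.082], TCP at [0.228, 0.582, 0.223] pointing down, gripper open.
Joint ranges: [-2.95, 2.95], [-0.29, 1.99], [-1.47, 1.44], [0.14, 2.54], [-1.03, 4.17], [0.13, 1.85], [-2.86, 2.86]. Speed limits (rad/s): [2.39, 2.39, 3.01, 3.01, 3.14, 3.14, 3.14].

## Interface

Orientations are given as [roll, pitch, yaw] about the fixed x, y, z axes, in that order (R = Rz(yaw) Ry(pitch) Rx(roll)).
In Python, from station import robot gives the robot as it stands.
- The arm moves only by the shell command python3 -m jog 'ROWS' [FORCE]. ROWS is JSON, a list of rows, each a list of 7 numbers: the turn, a rotation vector about the tool's x, y, z in rad, then the shift along the tool's x, y, z in mm, then the opening, from -1 (shut) to 1 (fully open). A call has 1 to 12 rows; each row shifts and turns the commanded pose from where the row before left it, along the tool's axes as they then stand; what a row does not reach is not made up. A row lasts 1/10 s, in which the tool goes at most 50 mm and 8.59 degrees, less where a joint would pass 70% of its speed; a pose out of reach is approached as far as the arm can. A call with a gripper value outside its range is refused whole. The fingers move at their own pace and stop on an object; FORCE is the grip in N (left out, the last holds). Time passes only in rows, so rows that do not move let the fingers close. It gives the time, the measured TCP pose, the force and the opening at its end, in the units of the state.
- robot.get_obs(): the state, without advancing time (a new reading comes with each control period).
- robot.grab_frame(name): name is "scene" or "top" or "wrist"; returns (picture, depth): 384x512x3 uint8, red, green, blue; 384x512 float32, m along the optical axis (not along the pixel's ray), 0 where there is no reading.
- robot.camera_params(name): a dict with "fov_y" (degrees; the focal length in pixels is half the picture's height over the tangent of half this angle, whatever the lens; pixels are square), "cx", "cy" (the principal point, pixels), "view" (4x4, takes a point from world to camera coordinates); the wrist camera has in their place "tool_from_camera" (4x4, takes a point from camera to tool coordinates, whose origin is the TCP and whose axes are the tool frame's). Camera axes: x right, y down, z forward; pixel columns grow to the right and rows downward; lengths in m; the calibration is good to about 2 mm. A picture is of the moment at which its call begins: read the wrist's pose just before it. camera_params takes no time and is no camera call.
- robot.close_job(): hands the job in, once; it reports no verdict.
The state is a dict: "time_s": time; "joint_pos": joint angles; "qvel": joint speeds; "joint_torque": joint torques, N m; "eef_pos": TCP position; "orientation": TCP orientation; "contact_force": force on the tool from outside, world axes, zero at the start; "moment": the same for the moment, N m; "grip_width": finger opening in m.
Only numpy, scipy, OpenCV 4.12 (cv2) and the standard library are available. Lean on these libraries where they do the work, as an engineer would, in place of code of your own. Each camera call takes 0.05 s, during which the arm holds its last target.

## Task

Push the filter lever of the gel light box along its slot, away from the parked end, feeling the clicks, and leave it resting in the third notch without letting it run on towards the fourth. Push it with the fingertips, do not pinch it, and leave the things around it and the tray on the box where they are.

Things in the scene. Friction and masses are not known exactly. Their poses are not given: they have to be found in the camera images.
- viewer: gel light box, white plastic, fixed: 200 (x) x 300 (y) x 70 mm (z), flat on top; origin at the centre of its underside, z up. The slot of the filter lever runs along its y on the top, 62 mm to the -x side (towards the robot) of its middle; the parked end of the slot is at -y. A flush light panel fills the rest of the top.
- lever_tab (a point): centre (half-way up) of the lever's black plastic tab: 26 mm wide across the slot (x), 24 along it (y), 34 tall (z), its underside 4 mm and its top 38 mm above the box's flat top. Axes as the light box. Push its -y face towards +y to send it through the clicks; at least 60 mm of flat top lies behind that face. The tab cannot turn, tilt or lift.
- filter_lever (a joint): travel of the lever in m: 0 at the parked end of the slot (tab at y = -72.5 mm of the light box), growing towards +y, 0.145 at the far stop. Starts at 0 to 0.02. First it slides freely (under 1 N of friction), then crosses five humps 20 mm apart; the four notches lie half-way between them. The first hump's place differs from box to box (0.036 to 0.064), unseen.
- notch3 (a point): where the tab's y is when the lever rests in the third notch, at the height of the box top; axes as the light box. Each hump: the push rises to 6 to 8 N on its near side, fades towards its crest, and just past the crest the lever snaps ahead by itself, 7 to 9 mm, into the next notch (a click) and stays. The first click ends in the first notch.
- tip_rack: bystander: pipette tip rack, blue box with a yellow top, 85 x 125 x 55 mm, standing beside the light box; origin at the centre of its underside
- jar: bystander: glass jar with a metal lid, 72 mm across, 110 mm tall, standing on the other side of the light box; origin at the centre of its underside
- gel_tray: bystander: clear gel tray, 70 x 80 x 22 mm, lying on the light panel of the box, at least 40 mm from the tab's path; origin at the centre of its underside
- pipette: bystander: white pipette, 235 mm long and 24 mm thick, lying on the bench; its origin is on its underside, 140 mm from its orange plunger end, its x axis along it towards the tip

How it is judged:
By the outcome, as a careful person would: the job done as asked, in the order asked, and still so for the second after the job is handed in, with the robot touching nothing.
It also fails if it takes over 54 s, if anything falls off the work surface, if the arm or the gripper's body presses on something with over 40 N, if the wrist force passes 120 N, or if a joint passes its speed limit or range.

## Working session

There is one attempt and no reset: what is moved stays moved. The work goes in short steps, Python scripts to look and compute and a shell command to move; the robot and the scene stay as the last step left them, time stands still between calls to the robot, and variables do not carry over. Pictures are saved under pics/ and viewed, and the job is handed in when it is done.

```bash
mkdir -p pics; ls; python3 - <<'E'
from station import robot
import cv2,numpy as np
print(robot.get_obs(), robot.tcp_to_grasp)
for n in ["scene","top"]:
    p,d=robot.grab_frame(n); cv2.imwrite(f"pics/{n}0.png",p[:,:,::-1]); np.save(f"{n}0.npy",d)
    print(n,robot.camera_params(n))
print(robot.camera_params("wrist"))
E
```

```text
pics
{'time_s': 0.0, 'joint_pos': array([-1.26618022,  0.41186966, -0.01271998,  1.59701441,  0.00561642,
        1.13431174, -0.08222286]), 'qvel': array([-5.97512009e-04,  7.26714089e-04,  4.74830302e-04, -8.09405948e-04,
        3.36170581e-04, -1.11217433e-03,  8.47149216e-05]), 'joint_torque': array([ 1.23948757e-03, -5.87943685e+01,  6.42323345e-01, -2.91074717e+01,
       -5.37621242e-02,  1.84046337e-02,  7.75755507e-05]), 'eef_pos': array([0.22750849, 0.58158869, 0.22184002]), 'orientation': array([-1.49232613,  1.5692289 , -1.86512635]), 'contact_force': array([-0.50876833, -0.41564548,  0.23312646]), 'moment': array([-0.00670778, -0.02431609, -0.02339278]), 'grip_width': 0.08768887409046587} 0.0187
scene {'fov_y': 57.40688615052674, 'cx': 253.25822954982294, 'cy': 182.95953273290408, 'view': array([[-9.46627142e-02,  9.95508852e-01,  1.04655427e-03,
         1.07313405e-01],
       [ 7.54197735e-01,  7.24026023e-02, -6.52643578e-01,
        -2.94952229e-01],
       [-6.49788233e-01, -6.09917036e-02, -7.57664348e-01,
         1.27990358e+00],
       [ 0.00000000e+00,  0.00000000e+00,  0.00000000e+00,
         1.00000000e+00]])}
top {'fov_y': 48.39370787519181, 'cx': 255.724404567732, 'cy': 188.30327711535142, 'view': array([[-0.01518763, -0.9997382 , -0.0171133 , -0.05190404],
       [-0.98739262,  0.01769268, -0.1572984 ,  0.48628134],
       [ 0.15756   ,  0.01450856, -0.98740283,  1.11499388],
       [ 0.        ,  0.        ,  0.        ,  1.        ]])}
{'fov_y': 59.62852766293363, 'cx': 255.44607968415988, 'cy': 196.54598774906015, 'tool_from_camera': array([[-7.29699182e-04, -3.01983176e-01,  9.53312975e-01,
        -1.63041787e-01],
       [ 9.99998667e-01, -1.61268597e-03,  2.54579748e-04,
         3.04698487e-04],
       [ 1.46051566e-03,  9.53311890e-01,  3.01983950e-01,
        -8.33566345e-02],
       [ 0.00000000e+00,  0.00000000e+00,  0.00000000e+00,
         1.00000000e+00]])}
```

View pics/scene0.png

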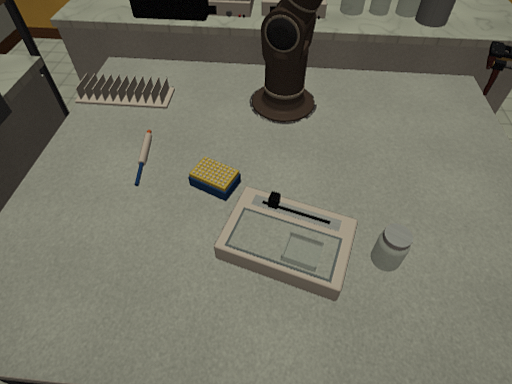

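View pics/top0.png

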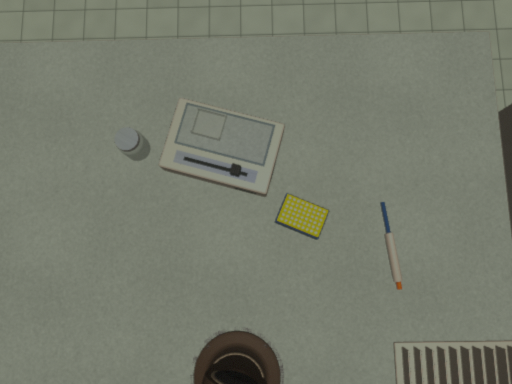

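```bash
python3 - <<'E'
import cv2
p=cv2.imread("pics/top0.png")[85:245,100:340]; cv2.imwrite("pics/topc.png",cv2.resize(p[:120,40:220],None,fx=4.4,fy=4.4,interpolation=cv2.INTER_CUBIC))
p=cv2.imread("pics/scene0.png")[170:310,200:370]; cv2.imwrite("pics/scenec.png",cv2.resize(p,None,fx=4,fy=4,interpolation=cv2.INTER_CUBIC))
E
```

```text
(no output)
```

View pics/topc.png

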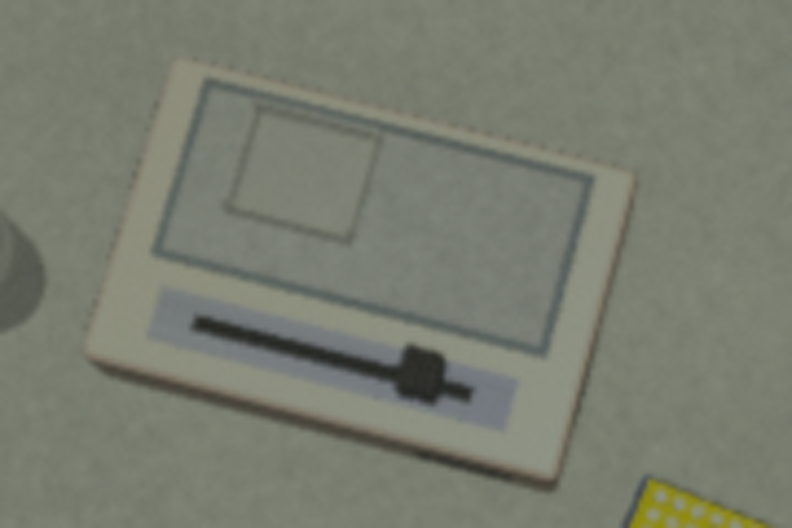

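View pics/scenec.png

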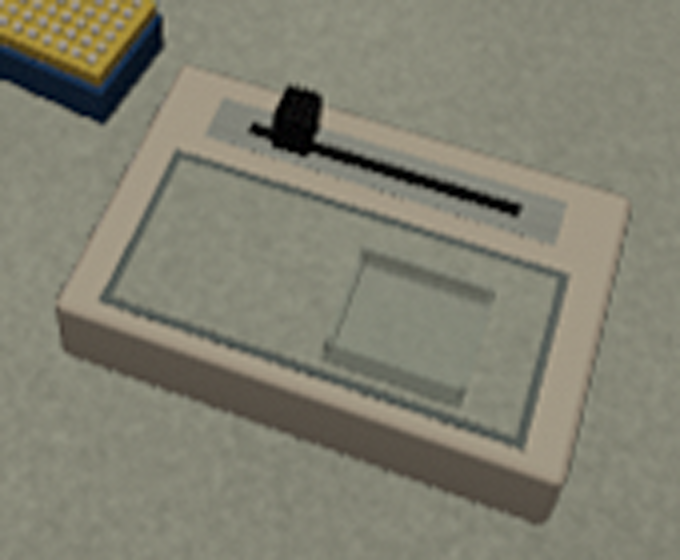

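```bash
cat > h.py <<'E'
import numpy as np
from station import robot
def cam(n):
    c=robot.camera_params(n); f=192/np.tan(np.radians(c['fov_y'])/2); return f,c['cx'],c['cy'],c['view']
def proj(n,P):
    f,cx,cy,V=cam(n); q=np.asarray(P)@V[:3,:3].T+V[:3,3]; return np.c_[cx+f*q[:,0]/q[:,2],cy+f*q[:,1]/q[:,2]]
def unproj(n,uv,z):
    f,cx,cy,V=cam(n); uv=np.atleast_2d(uv); d=np.c_[(uv[:,0]-cx)/f,(uv[:,1]-cy)/f,np.ones(len(uv))]@V[:3,:3]
    o=-V[:3,:3].T@V[:3,3]; return o+d*((z-o[2])/d[:,2])[:,None]
E
python3 - <<'E'
from h import *
from scipy.optimize import least_squares
S=np.array([(-1,-1),(-1,1),(1,1),(1,-1)])*[.1,.15]
t=np.array([(555,477),(91,354),(178,60),(636,172)])/4.4+[139.6,84.6]
s=np.array([(185,68),(630,200),(560,483),(60,302)])/4+[199.6,169.6]
def W(p,L,z): c,si=np.cos(p[2]),np.sin(p[2]); return np.c_[L@np.array([[c,si],[-si,c]])+p[:2],np.full(len(L),z)]
def r(p): P=W(p,S,.07); return np.r_[proj("top",P)-t,proj("scene",P)-s].ravel()
for fn in (r,lambda p:r(p)[:8],lambda p:r(p)[8:]):
    o=least_squares(fn,[.6,0,-.2]); print(o.x,np.round(o.fun,1))
p=least_squares(r,[.6,0,-.2]).x
np.save("box.npy",p)
c,si=np.cos(p[2]),np.sin(p[2])
def loc(P): return (P[:,:2]-p[:2])@np.array([[c,-si],[si,c]])
# tab top
print("tab top via top cam",loc(unproj("top",np.array([(423,370)])/4.4+[139.6,84.6],.108)))
print("tab top via scene",loc(unproj("scene",np.array([(302,95)])/4+[199.6,169.6],.108)))
print("slot ends top",loc(unproj("top",np.array([(192,322),(472,395)])/4.4+[139.6,84.6],.07)))
print("slot ends scene",loc(unproj("scene",np.array([(522,210),(250,127)])/4+[199.6,169.6],.07)))
print("rack top",loc(unproj("top",np.array([(289,194),(329,210),(318,237),(277,221)]),.055)),)
print("jar",loc(unproj("top",np.array([(127,139)]),.11)))
E
```

```text
[ 0.60154203  0.02953839 -0.27847134] [ 0.3  1.2 -3.4  0.3 -1.6 -2.3  1.  -0.7 -1.4 -2.5  0.6 -1.5  0.7  0.6
 -3.1  0.3]
[ 0.60063812  0.02711233 -0.27390429] [ 1.5  1.3 -2.4  0.9 -0.9 -1.8  1.8 -0.7]
[ 0.60220816  0.0313542  -0.28246633] [-0.5 -2.3  1.5 -1.   1.3  1.2 -2.4  0.4]
tab top via top cam [[-0.06175085 -0.05950761]]
tab top via scene [[-0.07012107 -0.0556448 ]]
slot ends top [[-0.06218006  0.08797788]
 [-0.0619803  -0.08758128]]
slot ends scene [[-0.06375439  0.08971778]
 [-0.06304184 -0.08626101]]
rack top [[-0.08168891 -0.20812086]
 [-0.09578162 -0.32017355]
 [-0.17185914 -0.30912235]
 [-0.15914892 -0.19551822]]
jar [[-0.0589277   0.23357323]]
```

```bash
cat >> h.py <<'E'
from scipy.spatial.transform import Rotation as Ro
def pose():
    o=robot.get_obs(); return o,np.array(o['eef_pos']),Ro.from_euler('xyz',o['orientation']).as_matrix()
p=np.load("box.npy")
def l2w(x,y): c,s=np.cos(p[2]),np.sin(p[2]); return np.array([c*x-s*y+p[0],s*x+c*y+p[1]])
def w2l(P): c,s=np.cos(p[2]),np.sin(p[2]); d=np.asarray(P)[:2]-p[:2]; return np.array([c*d[0]+s*d[1],-s*d[0]+c*d[1]])
def Rd():
    c,s=np.cos(p[2]),np.sin(p[2]); x=np.array([0,0,-1.]); z=np.array([-s,c,0]); return np.c_[x,np.cross(z,x),z]
def to(lx,ly,z):
    o,P,R=pose(); T=np.r_[l2w(lx,ly),z]
    print("rotvec deg/rad tool",Ro.from_matrix(R.T@Rd()).as_rotvec().round(4),"shift mm in tool now",(R.T@(T-P)*1e3).round(1),"in desired frame",(Rd().T@(T-P)*1e3).round(1))
def st():
    o,P,R=pose(); print("t",round(o['time_s'],2),"local mm",(w2l(P)*1e3).round(1),"z",P[2].round(4),"F in box axes x,y,z",(Ro.from_euler('z',-p[2]).apply(o['contact_force'])).round(2),"grip",round(o['grip_width'],4))
E
python3 - <<'E'
from h import *
o,P,R=pose();print(R.round(3)); st(); to(-.062,-.105,.2)
E
```

```text
[[-0.     0.364  0.931]
 [-0.001  0.931 -0.364]
 [-1.    -0.001  0.   ]]
t 0.1 local mm [-511.4  428. ] z 0.2219 F in box axes x,y,z [ 0.38 -0.11 -0.79] grip 0.0873
rotvec deg/rad tool [-1.6651e+00 -1.1000e-03  1.2000e-03] shift mm in tool now [  22.6 -488.3  497.6] in desired frame [  21.9 -449.4 -533. ]
```

```bash
python3 -m jog '[[0,0,0,0,-30,30,-1],[0,0,0,0,-30,30,-1],[0,0,0,0,-30,30,-1],[0,0,0,0,-30,30,-1],[0,0,0,0,-30,30,-1],[0,0,0,0,-30,30,-1],[0,0,0,0,-30,30,-1],[0,0,0,0,-30,30,-1],[0,0,0,0,-30,30,-1],[0,0,0,0,-30,30,-1],[0,0,0,0,-30,30,-1],[0,0,0,0,-30,30,-1]]' 10
python3 -m jog '[[-0.138,0,0,0,0,0,-1],[-0.138,0,0,0,0,0,-1],[-0.138,0,0,0,0,0,-1],[-0.138,0,0,0,0,0,-1],[-0.138,0,0,0,0,0,-1],[-0.138,0,0,0,0,0,-1],[-0.138,0,0,0,0,0,-1],[-0.138,0,0,0,0,0,-1],[-0.138,0,0,0,0,0,-1],[-0.138,0,0,0,0,0,-1],[-0.138,0,0,0,0,0,-1],[-0.138,0,0,0,0,0,-1]]'
python3 -c "
from h import *
st();to(-.062,-.11,.2)"
```

```text
time_s: 1.3
eef_pos: [0.432, 0.1139, 0.2227]
orientation: [1.89, 1.571, 1.517]
contact_force: [1.0, 1.4, -0.1]
grip_width: 0.0008
time_s: 2.5
eef_pos: [0.4315, 0.1156, 0.2224]
orientation: [2.241, 1.57, -2.753]
contact_force: [0.3, -0.6, -0.1]
grip_width: 0.0003
t 2.5 local mm [-187.1   36. ] z 0.2224 F in box axes x,y,z [ 0.44 -0.51 -0.08] grip 0.0003
rotvec deg/rad tool [-0.0034 -0.0004 -0.0005] shift mm in tool now [  22.4 -125.6 -145.6] in desired frame [  22.4 -125.1 -146. ]
```

```bash
python3 -m jog '[[0,0,0,0,-25,-29,-1],[0,0,0,0,-25,-29,-1],[0,0,0,0,-25,-29,-1],[0,0,0,0,-25,-29,-1],[0,0,0,0,-25,-29,-1],[0,0,0,0,0,0,-1]]'
python3 - <<'E'
from h import *
import cv2
st()
o,P,R=pose(); np.savez("w1.npz",P=P,R=R)
q,d=robot.grab_frame("wrist"); cv2.imwrite("pics/w1.png",cv2.resize(q[:,:,::-1],None,fx=1.5,fy=1.5)); np.save("w1d.npy",d)
E
```

```text
time_s: 3.1
eef_pos: [0.5022, -0.045, 0.2212]
orientation: [2.662, 1.566, -2.345]
contact_force: [-0.7, -0.4, -0.6]
grip_width: 0.0006
t 3.1 local mm [-75.1 -98.9] z 0.2212 F in box axes x,y,z [-0.53 -0.52 -0.59] grip 0.0006
```

View pics/w1.png

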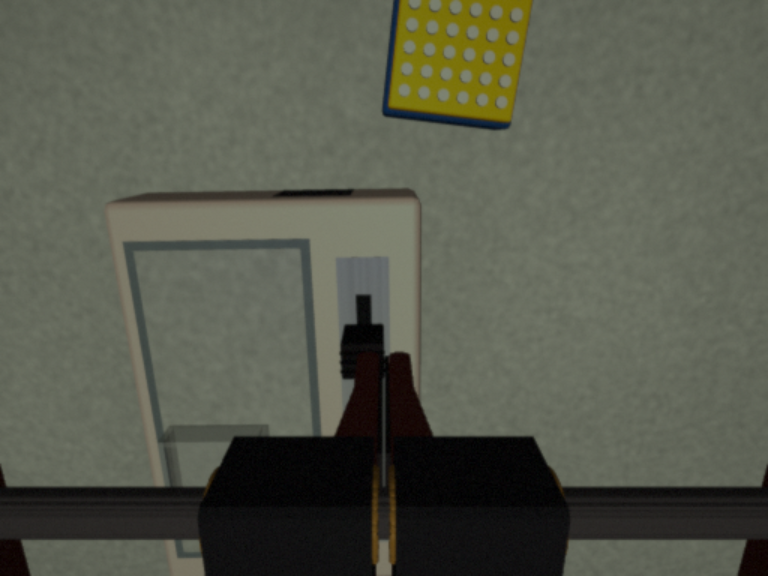

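```bash
python3 - <<'E'
import cv2
p=cv2.imread("pics/w1.png")[180:400,300:440]; cv2.imwrite("pics/w1c.png",cv2.resize(p,None,fx=2.7,fy=2.7,interpolation=cv2.INTER_CUBIC).clip(0,255)); 
q=cv2.imread("pics/w1c.png"); cv2.imwrite("pics/w1c.png",cv2.convertScaleAbs(q,alpha=2.2))
E
```

```text
(no output)
```

View pics/w1c.png

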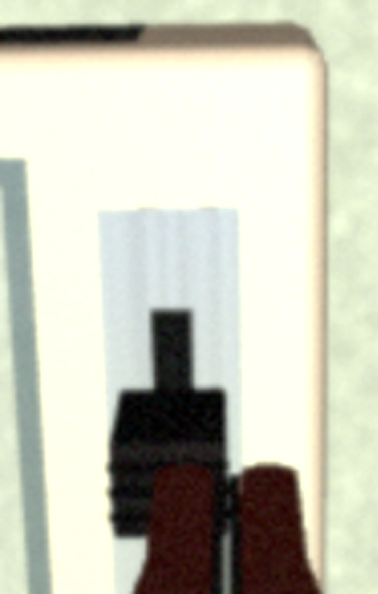

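```bash
cat >> h.py <<'E'
def wun(uv,z,P,R):
    c=robot.camera_params("wrist"); f=192/np.tan(np.radians(c['fov_y'])/2); M=c['tool_from_camera']
    uv=np.atleast_2d(uv).astype(float); d=np.c_[(uv[:,0]-c['cx'])/f,(uv[:,1]-c['cy'])/f,np.ones(len(uv))]@(R@M[:3,:3]).T
    o=P+R@M[:3,3]; z=np.broadcast_to(z,len(uv)); return o+d*((z-o[2])/d[:,2])[:,None]
E
python3 - <<'E'
from h import *
w=np.load("w1.npz"); 
c=np.array([(171,312),(172,390),(169,442),(165,535),(322,50),(225,390),(120,390)]); uv=(c/2.7+[300,180])/1.5
for r in wun(uv,[.07,.074,.108,.108,.07,.074,.074],w['P'],w['R']): print((w2l(r)*1e3).round(1))
E
```

```text
[-61.9 -82.7]
[-61.8 -64. ]
[-62.3 -64.6]
[-60.7 -42. ]
[ -98.4 -145. ]
[-74.7 -63.7]
[-49.1 -64.2]
```

```bash
python3 -c "
from h import *
st();to(-.062,-.1,.082)"
```

```text
t 3.15 local mm [-76.1 -96.9] z 0.2212 F in box axes x,y,z [ 0.11  0.43 -0.1 ] grip 0.0006
rotvec deg/rad tool [-0.0133 -0.0038 -0.003 ] shift mm in tool now [139.2 -14.6  -2.4] in desired frame [139.2 -14.1  -3.1]
```

```bash
python3 -m jog '[[-0.013,-0.004,-0.003,0,-7,-2,-1],[0,0,0,0,-7,-2,-1],[0,0,0,20,0,0,-1],[0,0,0,25,0,0,-1],[0,0,0,25,0,0,-1],[0,0,0,25,0,0,-1],[0,0,0,20,0,0,-1],[0,0,0,10,0,0,-1],[0,0,0,0,0,0,-1],[0,0,0,0,0,0,-1]]'
python3 - <<'E'
from h import *
import cv2
st();to(-.062,-.1,.082)
q,d=robot.grab_frame("wrist"); cv2.imwrite("pics/w2.png",cv2.convertScaleAbs(cv2.resize(q[:,:,::-1],None,fx=1.5,fy=1.5),alpha=2))
E
```

```text
time_s: 4.15
eef_pos: [0.515, -0.0469, 0.0974]
orientation: [-1.627, 1.569, -0.327]
contact_force: [0.2, 0.8, 0.2]
grip_width: 0.0004
t 4.15 local mm [-62.2 -97.3] z 0.0974 F in box axes x,y,z [-0.04  0.82  0.24] grip 0.0004
rotvec deg/rad tool [ 0.0069 -0.0001  0.0018] shift mm in tool now [15.4 -0.2 -2.7] in desired frame [15.4 -0.2 -2.7]
```

View pics/w2.png

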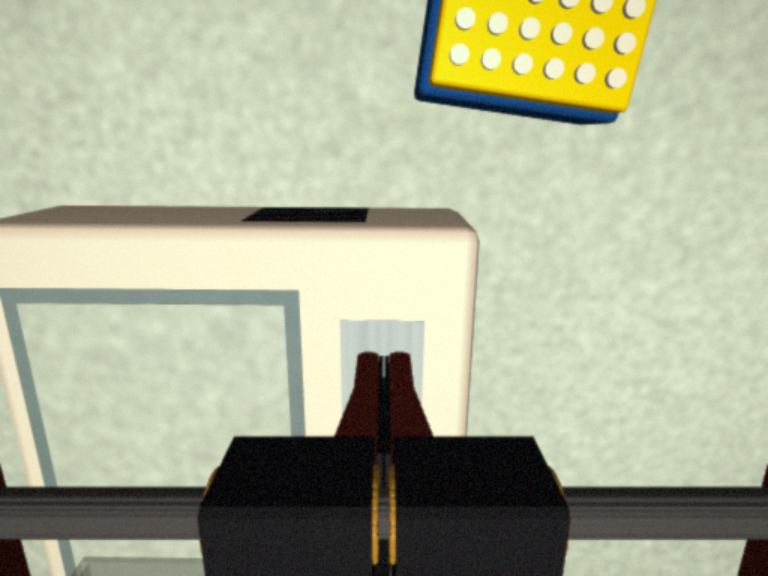

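Fingertips (384, 355) sit centred on the slot strip (341–424), the tab hidden just ahead of them. Descend, then approach.

```bash
python3 -m jog '[[0.007,0,0.002,8,0,0,-1],[0,0,0,7,0,0,-1],[0,0,0,0,0,0,-1],[0,0,0,0,0,0,-1]]'; python3 -c "
from h import *
st()"; python3 -m jog '[[0,0,0,0,0,2,-1],[0,0,0,0,0,2,-1],[0,0,0,0,0,2,-1],[0,0,0,0,0,2,-1],[0,0,0,0,0,2,-1],[0,0,0,0,0,0,-1],[0,0,0,0,0,0,-1]]'; python3 -c "
from h import *
st()"
```

```text
time_s: 4.6
eef_pos: [0.5144, -0.0482, 0.0814]
orientation: [1.655, 1.569, 2.945]
contact_force: [-0.2, 0.3, 0.6]
grip_width: 0.0007
t 4.6 local mm [-62.4 -98.7] z 0.0814 F in box axes x,y,z [-0.29  0.28  0.57] grip 0.0007
time_s: 5.3
eef_pos: [0.5174, -0.0384, 0.0817]
orientation: [1.63, 1.57, 2.921]
contact_force: [-0.3, 0.0, -0.9]
grip_width: 0.0007
t 5.3 local mm [-62.2 -88.4] z 0.0817 F in box axes x,y,z [-0.26 -0.04 -0.92] grip 0.0007
```

```bash
python3 - <<'E'
from h import *
import cv2
for n,(a,b,c,d) in {"top":(140,210,150,300),"scene":(175,260,220,370)}.items():
    q,_=robot.grab_frame(n); cv2.imwrite(f"pics/{n}1.png",cv2.convertScaleAbs(cv2.resize(q[a:b,c:d,::-1],None,fx=5,fy=5,interpolation=cv2.INTER_CUBIC),alpha=1.8))
st()
E
```

```text
t 5.4 local mm [-62.2 -88.6] z 0.0817 F in box axes x,y,z [ 0.23  0.18 -0.04] grip 0.0007
```

View pics/scene1.png

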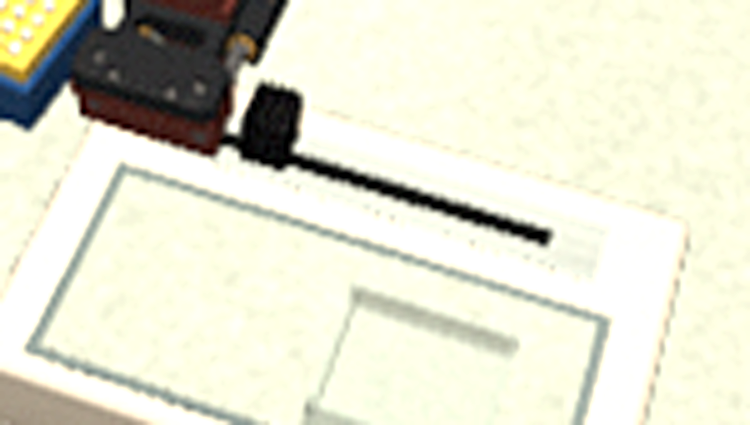

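View pics/top1.png

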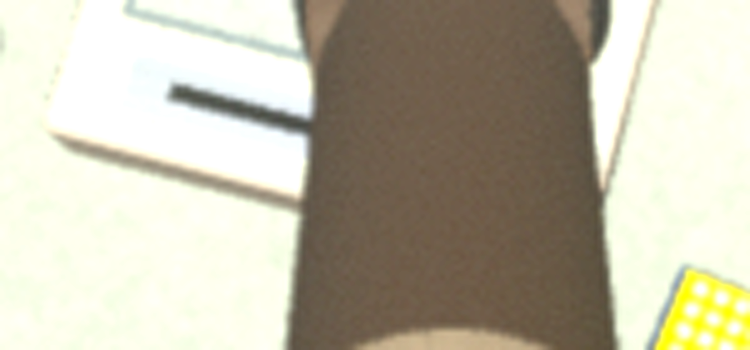

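```bash
python3 -m jog '[[0,0,0,0,0,2,-1],[0,0,0,0,0,2,-1],[0,0,0,0,0,2,-1],[0,0,0,0,0,2,-1],[0,0,0,0,0,2,-1],[0,0,0,0,0,2,-1],[0,0,0,0,0,2,-1],[0,0,0,0,0,2,-1]]'; python3 -c "
from h import *
st()"
python3 -m jog '[[0,0,0,0,0,1,-1],[0,0,0,0,0,1,-1],[0,0,0,0,0,1,-1]]'; python3 -c "
from h import *
st()"
python3 - <<'E'
from h import *
import cv2
a,b,c,d=(175,260,220,370)
q,_=robot.grab_frame("scene"); cv2.imwrite(f"pics/scene2.png",cv2.convertScaleAbs(cv2.resize(q[a:b,c:d,::-1],None,fx=5,fy=5,interpolation=cv2.INTER_CUBIC),alpha=1.8))
st()
E
```

```text
time_s: 6.2
eef_pos: [0.5218, -0.023, 0.0817]
orientation: [1.712, 1.57, 3.002]
contact_force: [0.2, -0.0, 0.4]
grip_width: 0.0006
t 6.2 local mm [-62.2 -72.4] z 0.0817 F in box axes x,y,z [0.24 0.06 0.36] grip 0.0006
time_s: 6.5
eef_pos: [0.5226, -0.0201, 0.0817]
orientation: [1.647, 1.57, 2.938]
contact_force: [-0.4, -0.1, -0.4]
grip_width: 0.0007
t 6.5 local mm [-62.2 -69.4] z 0.0817 F in box axes x,y,z [-0.32 -0.2  -0.45] grip 0.0007
t 6.55 local mm [-62.2 -69.2] z 0.0817 F in box axes x,y,z [-0.54  0.21  1.1 ] grip 0.0006
```

View pics/scene2.png

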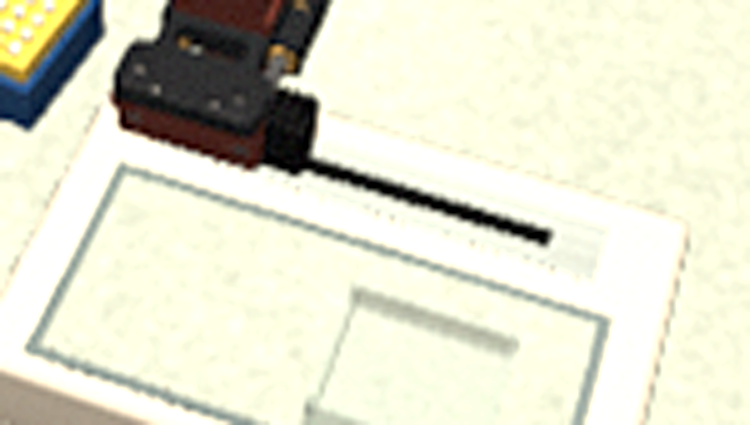

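```bash
cat > s.py <<'E'
from h import *
st()
E
python3 -m jog '[[0,0,0,0,0,1,-1],[0,0,0,0,0,1,-1]]'>/dev/null; python3 s.py
python3 -m jog '[[0,0,0,0,0,1,-1],[0,0,0,0,0,1,-1]]'>/dev/null; python3 s.py
python3 -m jog '[[0,0,0,0,0,1,-1],[0,0,0,0,0,1,-1]]'>/dev/null; python3 s.py
python3 -m jog '[[0,0,0,0,0,1,-1],[0,0,0,0,0,1,-1]]'>/dev/null; python3 s.py
python3 -m jog '[[0,0,0,0,0,1,-1],[0,0,0,0,0,1,-1]]'>/dev/null; python3 s.py
```

```text
t 6.75 local mm [-62.2 -67.5] z 0.0817 F in box axes x,y,z [ 0.36 -0.31 -0.2 ] grip 0.0005
t 6.95 local mm [-62.2 -65.4] z 0.0817 F in box axes x,y,z [-0.73 -1.39  1.  ] grip 0.0002
t 7.15 local mm [-62.2 -63.4] z 0.0817 F in box axes x,y,z [-0.   -1.19  0.38] grip 0.0005
t 7.35 local mm [-62.2 -61.4] z 0.0817 F in box axes x,y,z [-0.95 -0.91  0.49] grip 0.0005
t 7.55 local mm [-62.2 -59.4] z 0.0817 F in box axes x,y,z [-1.28 -0.78  0.11] grip 0.0003
```

```bash

python3 -m jog '[[0,0,0,0,0,1,-1],[0,0,0,0,0,1,-1]]'>/dev/null; python3 s.py
python3 -m jog '[[0,0,0,0,0,1,-1],[0,0,0,0,0,1,-1]]'>/dev/null; python3 s.py
python3 -m jog '[[0,0,0,0,0,1,-1],[0,0,0,0,0,1,-1]]'>/dev/null; python3 s.py
python3 -m jog '[[0,0,0,0,0,1,-1],[0,0,0,0,0,1,-1]]'>/dev/null; python3 s.py
python3 -m jog '[[0,0,0,0,0,1,-1],[0,0,0,0,0,1,-1]]'>/dev/null; python3 s.py
```

```text
t 7.75 local mm [-62.2 -58.7] z 0.0817 F in box axes x,y,z [-0.5  -6.66  3.97] grip 0.0007
t 7.95 local mm [-62.2 -58.1] z 0.0818 F in box axes x,y,z [-0.95 -8.58  4.64] grip 0.0009
t 8.15 local mm [-62.2 -55.9] z 0.0818 F in box axes x,y,z [-1.01 -7.22  3.96] grip 0.0006
t 8.35 local mm [-62.2 -53.2] z 0.0817 F in box axes x,y,z [-1.54 -5.9   3.67] grip 0.0003
t 8.55 local mm [-62.2 -50.4] z 0.0817 F in box axes x,y,z [-0.58 -4.4   2.21] grip 0.0007
```

```bash

python3 -m jog '[[0,0,0,0,0,1,-1],[0,0,0,0,0,1,-1]]'>/dev/null; python3 s.py
python3 -m jog '[[0,0,0,0,0,1,-1],[0,0,0,0,0,1,-1]]'>/dev/null; python3 s.py
python3 -m jog '[[0,0,0,0,0,1,-1],[0,0,0,0,0,1,-1]]'>/dev/null; python3 s.py
python3 -c "
from h import *
import cv2
a,b,c,d=(175,260,220,370)
q,_=robot.grab_frame('scene'); cv2.imwrite(f'pics/scene3.png',cv2.convertScaleAbs(cv2.resize(q[a:b,c:d,::-1],None,fx=5,fy=5,interpolation=cv2.INTER_CUBIC),alpha=1.8))"
```

```text
t 8.75 local mm [-62.1 -47.2] z 0.0817 F in box axes x,y,z [-0.55 -1.81  1.27] grip 0.0005
t 8.95 local mm [-62.1 -44.7] z 0.0816 F in box axes x,y,z [-0.35  0.14  0.12] grip 0.0005
t 9.15 local mm [-62.  -42.9] z 0.0817 F in box axes x,y,z [0.2  0.5  0.18] grip 0.0002
```

View pics/scene3.png

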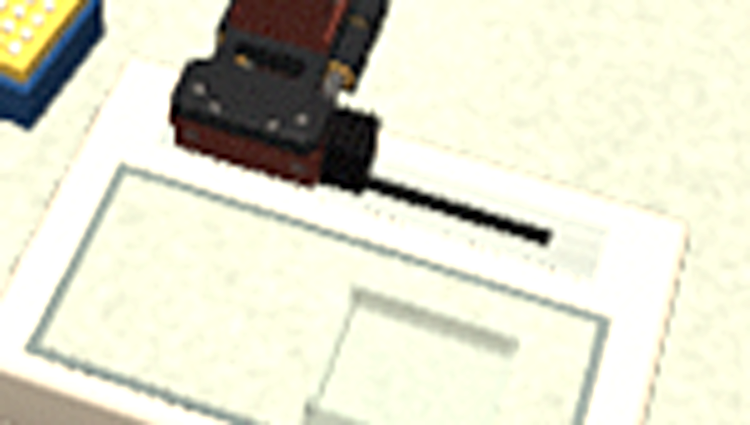

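```bash

python3 -m jog '[[0,0,0,0,0,1,-1],[0,0,0,0,0,1,-1],[0,0,0,0,0,1,-1]]'>/dev/null; python3 s.py
python3 -m jog '[[0,0,0,0,0,1,-1],[0,0,0,0,0,1,-1]]'>/dev/null; python3 s.py
python3 -m jog '[[0,0,0,0,0,1,-1],[0,0,0,0,0,1,-1]]'>/dev/null; python3 s.py
python3 -m jog '[[0,0,0,0,0,1,-1],[0,0,0,0,0,1,-1]]'>/dev/null; python3 s.py
python3 -m jog '[[0,0,0,0,0,1,-1],[0,0,0,0,0,1,-1]]'>/dev/null; python3 s.py
python3 -m jog '[[0,0,0,0,0,1,-1],[0,0,0,0,0,1,-1]]'>/dev/null; python3 s.py
```

```text
t 9.5 local mm [-62.1 -40.3] z 0.0817 F in box axes x,y,z [ 0.06 -0.6   0.81] grip 0.0005
t 9.7 local mm [-62.1 -38.4] z 0.0817 F in box axes x,y,z [0.34 0.21 0.58] grip 0.0007
t 9.9 local mm [-62.1 -37.7] z 0.0817 F in box axes x,y,z [-0.78 -6.34  3.36] grip 0.0005
t 10.1 local mm [-62.1 -36.9] z 0.0817 F in box axes x,y,z [-0.35 -9.    4.74] grip 0.0004
t 10.3 local mm [-62.1 -34.7] z 0.0817 F in box axes x,y,z [-1.07 -7.41  4.78] grip 0.0003
t 10.5 local mm [-62.1 -32.1] z 0.0817 F in box axes x,y,z [-0.81 -4.65  3.47] grip 0.0007
```

```bash

python3 -m jog '[[0,0,0,0,0,1,-1],[0,0,0,0,0,1,-1]]'>/dev/null; python3 s.py
python3 -m jog '[[0,0,0,0,0,1,-1],[0,0,0,0,0,1,-1]]'>/dev/null; python3 s.py
python3 -m jog '[[0,0,0,0,0,1,-1],[0,0,0,0,0,1,-1]]'>/dev/null; python3 s.py
python3 -m jog '[[0,0,0,0,0,1,-1]]'>/dev/null; python3 s.py
```

```text
t 10.7 local mm [-62.1 -28.9] z 0.0817 F in box axes x,y,z [-0.57 -2.41  1.46] grip 0.0004
t 10.9 local mm [-62.1 -25.8] z 0.0817 F in box axes x,y,z [ 0.18 -1.73  0.94] grip 0.0005
t 11.1 local mm [-62.1 -23.7] z 0.0817 F in box axes x,y,z [-0.14  0.18  0.12] grip 0.0002
t 11.2 local mm [-62.1 -22.9] z 0.0816 F in box axes x,y,z [ 0.27 -0.34 -0.08] grip 0.0003
```

Second click (force gone at about −25). Now the third hump: contact expected near −18, crest near −6.

```bash

python3 -m jog '[[0,0,0,0,0,1,-1],[0,0,0,0,0,1,-1],[0,0,0,0,0,1,-1]]'>/dev/null; python3 s.py
python3 -m jog '[[0,0,0,0,0,1,-1],[0,0,0,0,0,1,-1]]'>/dev/null; python3 s.py
python3 -m jog '[[0,0,0,0,0,1,-1],[0,0,0,0,0,1,-1]]'>/dev/null; python3 s.py
python3 -m jog '[[0,0,0,0,0,1,-1],[0,0,0,0,0,1,-1]]'>/dev/null; python3 s.py
python3 -m jog '[[0,0,0,0,0,1,-1]]'>/dev/null; python3 s.py
```

```text
t 11.5 local mm [-62.  -20.3] z 0.0817 F in box axes x,y,z [-0.16 -0.46  0.51] grip 0.0003
t 11.7 local mm [-62.1 -18.4] z 0.0817 F in box axes x,y,z [0.31 0.67 0.16] grip 0.0006
t 11.9 local mm [-62.1 -17.6] z 0.0817 F in box axes x,y,z [-0.23 -5.67  3.61] grip 0.0004
t 12.1 local mm [-62.1 -17. ] z 0.0817 F in box axes x,y,z [-1.14 -8.21  4.86] grip 0.0001
t 12.2 local mm [-62.1 -16. ] z 0.0818 F in box axes x,y,z [-1.61 -8.13  4.15] grip 0.0005
```

```bash

python3 -m jog '[[0,0,0,0,0,1,-1],[0,0,0,0,0,1,-1]]'>/dev/null; python3 s.py
python3 -m jog '[[0,0,0,0,0,1,-1],[0,0,0,0,0,1,-1]]'>/dev/null; python3 s.py
python3 -m jog '[[0,0,0,0,0,1,-1]]'>/dev/null; python3 s.py
python3 -m jog '[[0,0,0,0,0,0,-1]]'>/dev/null; python3 s.py
```

```text
t 12.4 local mm [-62.1 -13.5] z 0.0817 F in box axes x,y,z [-0.43 -6.24  3.01] grip 0.0006
t 12.6 local mm [-62.1 -10.7] z 0.0817 F in box axes x,y,z [-0.27 -3.93  2.39] grip 0.0006
t 12.7 local mm [-62.1  -9. ] z 0.0817 F in box axes x,y,z [-0.4  -2.01  1.14] grip 0.0002
t 12.8 local mm [-62.   -7.9] z 0.0817 F in box axes x,y,z [ 0.59 -0.79  1.57] grip 0.0008
```

```bash

python3 -m jog '[[0,0,0,0,0,0.5,-1],[0,0,0,0,0,0.5,-1]]'>/dev/null; python3 s.py
python3 -m jog '[[0,0,0,0,0,0.5,-1],[0,0,0,0,0,0.5,-1]]'>/dev/null; python3 s.py
python3 -c "
from h import *
import cv2
a,b,c,d=(175,260,220,370)
q,_=robot.grab_frame('scene'); cv2.imwrite(f'pics/scene4.png',cv2.convertScaleAbs(cv2.resize(q[a:b,c:d,::-1],None,fx=5,fy=5,interpolation=cv2.INTER_CUBIC),alpha=1.8))"
```

```text
t 13.0 local mm [-62.   -7.1] z 0.0817 F in box axes x,y,z [-0.12 -1.85  1.07] grip 0.0004
t 13.2 local mm [-62.   -6.1] z 0.0817 F in box axes x,y,z [-0.18 -0.86  0.36] grip 0.0005
```

View pics/scene4.png

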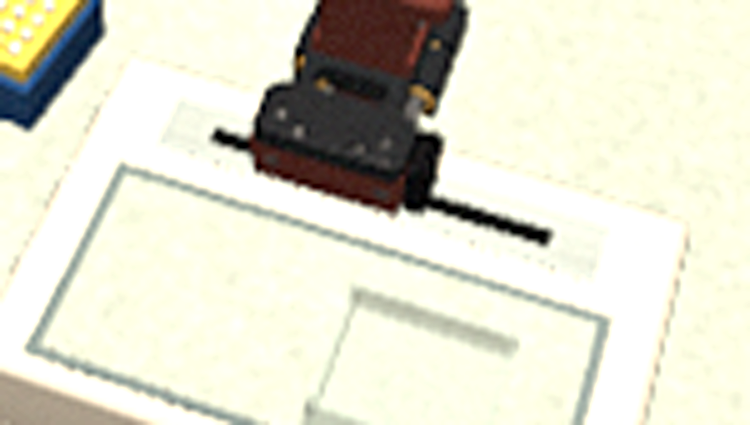

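The tab (right edge 441) is still against the fingers; it has not clicked yet. Continue in half-millimetre steps.

```bash

python3 -m jog '[[0,0,0,0,0,0.5,-1],[0,0,0,0,0,0.5,-1]]'>/dev/null; python3 s.py
python3 -m jog '[[0,0,0,0,0,0.5,-1],[0,0,0,0,0,0,-1]]'>/dev/null; python3 s.py
python3 -c "
from h import *
import cv2
a,b,c,d=(175,260,220,370)
q,_=robot.grab_frame('scene'); cv2.imwrite(f'pics/scene5.png',cv2.convertScaleAbs(cv2.resize(q[a:b,c:d,::-1],None,fx=5,fy=5,interpolation=cv2.INTER_CUBIC),alpha=1.8))"
```

```text
t 13.45 local mm [-62.   -5.2] z 0.0817 F in box axes x,y,z [0.17 0.51 0.19] grip 0.0006
t 13.65 local mm [-62.   -4.6] z 0.0817 F in box axes x,y,z [-0.28  0.38  0.74] grip 0.0005
```

View pics/scene5.png

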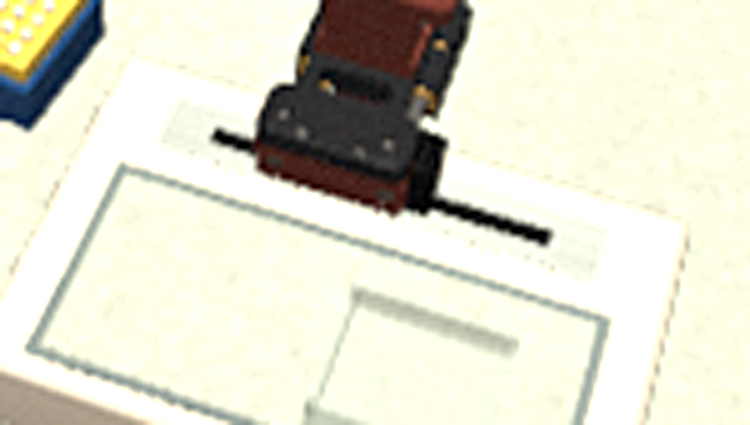

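```bash

python3 -m jog '[[0,0,0,0,0,0.5,-1],[0,0,0,0,0,0,-1],[0,0,0,0,0,0,-1]]'>/dev/null; python3 s.py
python3 -c "
from h import *
import cv2
a,b,c,d=(175,260,220,370)
q,_=robot.grab_frame('scene'); cv2.imwrite(f'pics/scene6.png',cv2.convertScaleAbs(cv2.resize(q[a:b,c:d,::-1],None,fx=5,fy=5,interpolation=cv2.INTER_CUBIC),alpha=1.8))"
```

```text
t 14.0 local mm [-62.   -4.4] z 0.0817 F in box axes x,y,z [ 0.87 -0.18 -0.67] grip 0.0006
```

View pics/scene6.png

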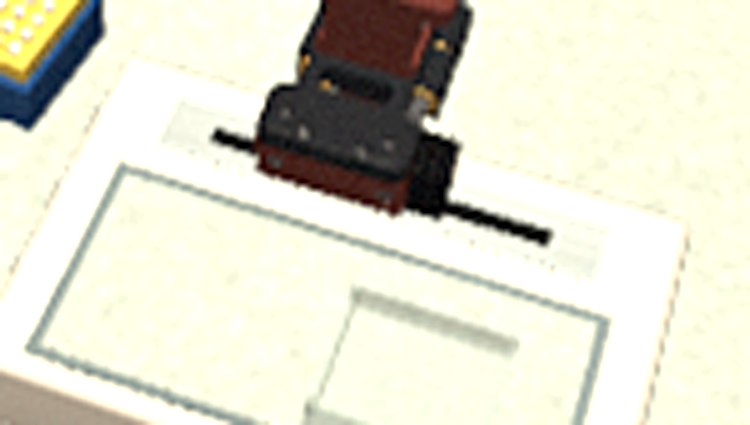

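The third click has happened (edge jumped 446→457 with the fingers still). Back off and check.

```bash

python3 -m jog '[[0,0,0,0,0,-3,-1],[0,0,0,0,0,-10,-1],[0,0,0,0,0,-15,-1],[0,0,0,0,0,-5,-1],[0,0,0,-20,0,0,-1],[0,0,0,-35,0,0,-1],[0,0,0,-35,0,0,-1],[0,0,0,-30,0,0,-1],[0,0,0,-20,0,-20,-1],[0,0,0,-10,0,-30,-1],[0,0,0,0,0,0,-1],[0,0,0,0,0,0,-1]]'; python3 s.py
python3 -c "
from h import *
import cv2
a,b,c,d=(175,260,220,370)
q,_=robot.grab_frame('scene'); cv2.imwrite('pics/scene7f.png',q[:,:,::-1]);cv2.imwrite(f'pics/scene7.png',cv2.convertScaleAbs(cv2.resize(q[a:b,c:d,::-1],None,fx=5,fy=5,interpolation=cv2.INTER_CUBIC),alpha=1.8))"
```

```text
time_s: 15.25
eef_pos: [0.5175, -0.0385, 0.2319]
orientation: [0.797, 1.57, 2.085]
contact_force: [-0.2, 0.6, -0.0]
grip_width: 0.0005
t 15.25 local mm [-62.1 -88.5] z 0.2319 F in box axes x,y,z [-0.33  0.55 -0.01] grip 0.0005
```

View pics/scene7.png

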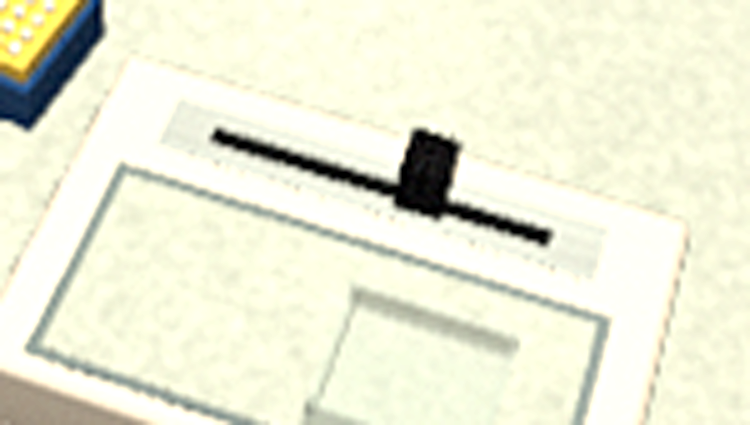

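View pics/scene7f.png

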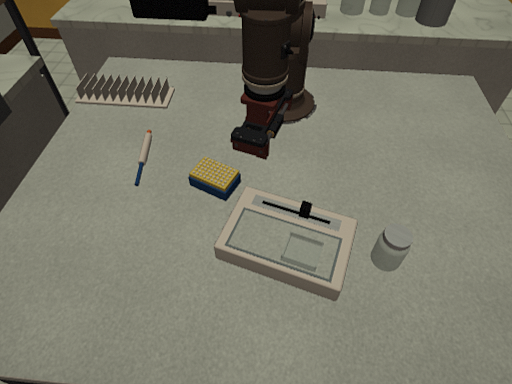

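The tab rests at crop (428, 172), about 82 px (roughly 40 mm, two notch pitches) past its place after the first click. That matches notch 3. The rack, jar, tray and pipette haven't moved. Handing in.

```bash
python3 -c "
from station import robot
print(robot.close_job())"
```

```text
the job is handed in; nothing more can be done
None
```

I pushed the lever with the closed fingertips through three clicks. I then backed the fingers off, lifted clear and handed the job in at about 15 s of the 54 s allowed.

- **Clicks:** At each hump the push rose to 8–9 N, faded, then dropped to zero as the lever snapped ahead. The three humps were 20 mm apart, as described. For the third, I saw the tab jump ahead in the camera while the fingers stood nearly still, so it was not carried on towards the fourth.
- **Resting place:** After I retracted, the tab stayed where it had clicked, about 40 mm past the first notch. That is two notch pitches, so it sits in the third notch.
- **Surroundings:** The rack, jar, tray and pipette look unmoved in the last picture.
- **Checks that disagreed:** My first picture estimates of where things were differed by up to about 5 mm between cameras, partly because the arm was still settling. The peak push also read slightly above the stated 6–8 N. I relied on the felt clicks and the tab's movement rather than the absolute position.

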